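# Clear the locating corner, then press the carrier home and hold it

### The arm

A 6-joint arm with a two-finger parallel gripper is mounted at the origin on the work surface. World frame = base frame: x ahead of the robot, y to its left, z up, the work surface at z = 0. Lengths are in m, angles in degrees, forces in N, time in s.
With the tool pointing down it reaches from about 0.35 to 1 m from the base axis. Payload 7.1 kg.
Tool frame: the origin (TCP) lies between the finger pads; the fingertips stand 8 mm ahead of it and the grasp point (between the pads) lies 11 mm behind it (tips_ahead is the distance from the TCP to the fingertips, in m); z points along the fingers, y is the direction in which the jaws open and shut (so a half turn about z gives the same grasp; the last joint's range is limited). The gripper opens to 85 mm and grips with 20 to 120 N. Pads are 22 mm wide; open, the fingers measure 114 mm over their backs; the gripper's body (76 mm by 85 mm) begins 54 mm behind the grasp point. The pads swing forward as they close: fully open they stand 13 mm farther back than shut.
Start: joints at [66.921, 24.242, 93.386, -0, 62.372, -1.089], TCP at [0.234, 0.58, 0.239] pointing down, gripper open.
Joint ranges: [-172.04, 172.04], [-51.8, 120.97], [4.93, 147.93], [-75.15, 255.16], [6.16, 154.13], [-145.62, 145.62]. Speed limits (degrees/s): [136.94, 136.94, 172.46, 180, 180, 180].

### API

Orientations are given as [roll, pitch, yaw] about the fixed x, y, z axes, in that order (R = Rz(yaw) Ry(pitch) Rx(roll)).
In Python, from cell import state, grab_frame, get_calibration, job_done, tips_ahead gives the robot as it stands.
- The arm moves only by the tool servo_tool, never from a script. Its argument "plan" is text: rows parted by semicolons, each of 6 numbers parted by spaces: the shift along the tool's x, y, z in m, then the turn, a rotation vector about the tool's x, y, z in rad. A call has 1 to 12 rows; each row shifts and turns the commanded pose from where the row before left it, along the tool's axes as they then stand; what a row does not reach is not made up. A row lasts 1/10 s, in which the tool goes at most 50 mm and 8.59 degrees, less where a joint would pass 70% of its speed; a pose out of reach is approached as far as the arm can. A call with a gripper value outside its range is refused whole. "fingers" is the closure, from 0 (fully open) to 1 (shut), set as the call begins (left out, the last holds). The fingers move at their own pace and stop on an object; "squeeze" is the grip in N (left out, the last holds). Time passes only in rows, so rows that do not move let the fingers close. It gives the time, the measured TCP pose, the force and the opening at its end, in the units of the state.
- state(): the state, without advancing time (a new reading comes with each control period).
- grab_frame(name): name is "scene" or "side" or "wrist"; returns (picture, depth): 384x512x3 uint8, red, green, blue; 384x512 float32, m along the optical axis (not along the pixel's ray), 0 where there is no reading.
- get_calibration(name): a dict with "intrinsics" (3x3 intrinsics, pixels), "view" (4x4, takes a point from world to camera coordinates); the wrist camera has in their place "tool_from_camera" (4x4, takes a point from camera to tool coordinates, whose origin is the TCP and whose axes are the flange's). Camera axes: x right, y down, z forward; pixel columns grow to the right and rows downward; lengths in m; the calibration is good to about 2 mm. A picture is of the moment at which its call begins: read the wrist's pose just before it. get_calibration takes no time and is no camera call.
- job_done(): hands the job in, once; it reports no verdict.
The state is a dict: "clock": time; "qpos": joint angles; "qvel": joint speeds; "joint_efforts": joint torques, N m; "position": TCP position; "tcp_rot": TCP orientation; "ft_force": force on the tool from outside, world axes, zero at the start; "torque": the same for the moment, N m; "finger_gap": opening from 0.0 (shut) to 1.0 (fully open).
Only numpy, scipy, OpenCV 4.12 (cv2) and the standard library are available. Lean on these libraries where they do the work, as an engineer would, in place of code of your own. Each camera call takes 0.05 s, during which the arm holds its last target. There are 200 camera calls.

### The job

A stray brass plug is lying in the steel locating corner: put it in the red bin. Then bring the white carrier block, its blue-dotted corner first, fully home into that corner, flat on the bench and flush against both steel stops, and finish while still holding it pressed firmly against both stops at once; do not let go. Leave the two standing steel sleeves and the loose aluminium stop block where they are.

Things in the scene. Friction and masses are not known exactly. Their poses are not given: they have to be found in the camera images.
- corner: Steel locating corner fixed to the bench: two bars at right angles, 24 mm thick, 36 mm high, with a small relief notch between them. Origin: where the two working faces would meet, at bench height, z up. Side stop: face in plane y = 0, x from -12 to -125 mm. End stop: face in plane x = 0, y from -12 to -90 mm. The carrier goes in the quadrant -x, -y, axes parallel to these, pushed to +x and +y.
- end_stop: The shorter bar of the corner (stops movement towards the corner's +x). Same origin and axes as the corner. A hand push of about 15 N towards it presses the carrier on firmly; some 5 N of it can be lost to friction.
- side_stop: The longer bar of the corner (stops movement towards the corner's +y). Same origin and axes as the corner. A hand push of about 15 N towards it presses the carrier on firmly; some 5 N of it can be lost to friction.
- carrier: White slippery plastic block (friction about 0.25) 130 (x) by 80 (y) by 40 mm high, 0.45 kg, loose. Origin: centre of underside. A grip fin in the middle of its top, 36 mm along x, 14 mm thick along y, top 82 mm above the underside: pinch it from above. Four steel sleeves, 24 mm across, tops 82 mm up, at x +-45, y +-20 mm are part of it. Starts within 0.6 rad of its final yaw.
- datum_corner (a point): The carrier's lower corner at its +x, +y end, below the blue dot: it must meet the inner corner of the stops.
- fin_top (a point): Middle of the top edge of the carrier's grip fin.
- plug: Stray brass plug, upright cylinder 30 mm across and 22 mm tall with a chamfered top, 60 g, standing in the corner where the carrier must go, its middle at least 45 mm from both stop faces. Origin: centre of its underside.
- red_bin: Open red plastic bin, fixed, 120 mm (x) by 100 mm (y) by 50 mm high, walls and floor 4 mm. Origin: centre of its underside. It changes places with the yellow one.
- red_bin_in (a point): Centre of the red bin's inner floor, 4 mm above the bench.
- yellow_bin: Open yellow bin of the same size holding dark caps; not used.
- sleeve_a: Loose dark steel sleeve standing on the bench, 24 mm across, 75 mm tall; leave it. Origin: centre of its underside.
- sleeve_b: A second such standing sleeve; leave it. Origin: centre of its underside.
- spare_stop: Loose aluminium L-shaped block, 70 mm by 70 mm, 30 mm high with two pins up to 60 mm; not the locating corner, leave it. Origin: near its middle, at bench height.
Mind the look-alikes: they are no part of the job. Several things have the shape of the carrier; the one meant has the colours described above. Several things have the shape of the plug; the one meant has the colours described above.

How it is judged (in metres and radians):
On the way:
1. the brass plug lies released in the red bin (horizontal distance between plug and red_bin_in below 0.06 m and z of plug in the frame of red_bin below 0.036 m and contact force between plug and the fingers below 0.1 N), for 0.2 s.
At the end, for the whole second after the job is handed in: The plug lies in the red bin; the carrier sits flat on the bench (within 4 mm, 2 degrees), its datum corner within 3 mm of each stop face and its sides parallel to the stops within 2 degrees, at rest, and the robot still holds it pressed with more than 3 N against each of the two stops (horizontal distance between plug and red_bin_in below 0.06 m and z of plug in the frame of red_bin below 0.036 m and x of datum_corner in the frame of corner above -0.003 m and y of datum_corner in the frame of corner above -0.003 m and angle between the x axis of carrier and the x axis of corner, either way round below 0.035 rad and angle between carrier's own z axis and vertical below 0.035 rad and height (world z) of carrier below 0.004 m and contact force between carrier and end_stop above 3 N and contact force between carrier and side_stop above 3 N and (contact force between carrier and the fingers above 1 N or contact force between carrier and the arm above 1 N) and linear speed of carrier below 0.01 m/s); the arm keeps its last pose, push and grip.
It fails at once if a standing sleeve or the loose aluminium stop block is moved more than 30 mm (distance of any of sleeve_a, sleeve_b, spare_stop from where it was at the start of the episode above 0.03 m).
It also fails if it takes over 66 s, if anything falls off the work surface, if the arm or the gripper's body presses on something with over 40 N, if the wrist force passes 120 N, or if a joint passes its speed limit or range.

## Working session

There is one attempt and no reset: what is moved stays moved. The work goes in short steps, Python scripts to look and compute and a tool call to move; the robot and the scene stay as the last step left them, time stands still between calls to the robot, and variables do not carry over. Pictures are saved under pics/ and viewed, about 8 in all and at most 12, crops included, and the job is handed in when it is done.

Besides the shell and the picture viewer there is one more tool, called after ">>>" as name(argument=value, ...) on one line, values as JSON. servo_tool: Moves the arm, as the interface text tells. Its arguments: {"type":"object","properties":{"plan":{"type":"string"},"fingers":{"type":"number"},"squeeze":{"type":"number"}},"required":["plan"]}

```bash
mkdir -p pics; ls; cat > h.py <<'E'
import numpy as np, cv2
from cell import *
def cam(n):
    c=get_calibration(n); return np.array(c["intrinsics"]),np.array(c["view"])
def ray2plane(n,uv,z):
    K,V=cam(n); R,t=V[:3,:3],V[:3,3]; o=-R.T@t
    uv=np.atleast_2d(uv).astype(float)
    d=(np.c_[uv,np.ones(len(uv))]@np.linalg.inv(K).T)@R
    return o+d*((z-o[2])/d[:,2])[:,None]
def cloud(n,depth):
    K,V=cam(n); v,u=np.mgrid[:384,:512]
    p=np.stack([u,v,np.ones_like(u)],-1)@np.linalg.inv(K).T*depth[...,None]
    return (p-V[:3,3])@V[:3,:3]
def save(name,rgb): cv2.imwrite('pics/'+name+'.png',rgb[...,::-1])
E
python3 - <<'E'
from h import *
s=state(); print(s, tips_ahead)
a,da=grab_frame("scene"); b,db=grab_frame("side")
np.savez('f0',a=a,da=da,b=b,db=db)
save('scene0',a); save('side0',b)
for n in("scene","side"):
    K,V=cam(n); print(n,K[0,0],-V[:3,:3].T@V[:3,3],V[2,:3])
E
```

```text
pics
{'clock': 0.0, 'qpos': array([ 6.69207496e+01,  2.42861011e+01,  9.34312865e+01,  3.26367564e-03,
        6.23735099e+01, -1.08905893e+00]), 'qvel': array([ 0.03947659, -0.08341524,  0.00571045, -0.02375158, -0.06170635,
        0.00168964]), 'joint_efforts': array([ 1.78049577e-03, -5.57386386e+01, -2.81742328e+01,  8.30680438e-05,
        7.37133989e-03,  1.18509524e-05]), 'position': array([0.23378544, 0.57904735, 0.2385285 ]), 'tcp_rot': array([-1.79909174e+02, -4.61629890e-03,  1.58008289e+02]), 'ft_force': array([ 0.30554305, -0.01994889, -0.10159852]), 'torque': array([-0.01648116, -0.01229273,  0.02222573]), 'finger_gap': 0.9985598407418947} 0.008
scene 444.9567148019423 [0.94747366 0.44018074 1.04419118] [-0.37572704 -0.38163175 -0.84450364]
side 438.3561391711407 [ 0.29542374 -0.65519599  0.84862154] [ 0.21918678  0.6177096  -0.75524301]
```

View pics/scene0.png

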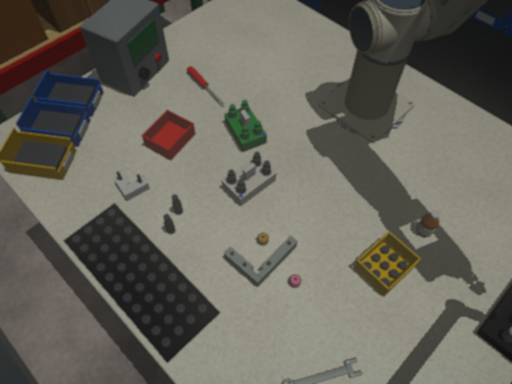

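View pics/side0.png

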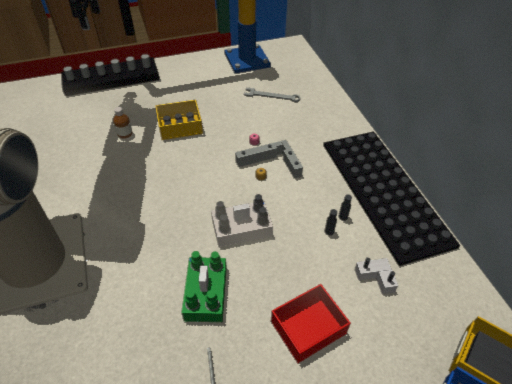

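Two pictures viewed. Scene: the brass plug is at (263,238), with the pink disc (295,281), brown cap (428,222) and yellow-bin caps (388,262) as look-alikes. The white carrier is at (248,178), with the green block (245,125) and spare stop (132,184) as look-alikes. The red bin is at (168,134), with the yellow bin (387,262) and the tray bins at left as look-alikes. The steel corner's vertex is near (257,282). I'll check the choice in a crop.

```bash
python3 - <<'E'
from h import *
f=np.load('f0.npz'); a,b=f['a'],f['b']
A=cv2.resize(a[150:290,205:315],None,fx=4,fy=4,interpolation=cv2.INTER_CUBIC)
B=cv2.resize(b[125:255,205:310],None,fx=3.4,fy=3.4,interpolation=cv2.INTER_CUBIC)
H=560;B=cv2.copyMakeBorder(B,0,H-B.shape[0],0,0,cv2.BORDER_CONSTANT)
save('crop',np.hstack([A,B])[:,:800])
for n,i,d in(("scene",a,f['da']),("side",b,f['db'])):
    P=cloud(n,d); hsv=cv2.cvtColor(i,cv2.COLOR_RGB2HSV)
    for nm,lo,hi in(("red",(0,170,90),(6,255,255)),("brass",(14,100,70),(26,255,255))):
        m=cv2.inRange(hsv,lo,hi); k,l,st,c=cv2.connectedComponentsWithStats(m)
        for j in range(1,k):
            if st[j,4]>15:
                q=P[(l==j)&(d>0)]; print(n,nm,c[j].round(1),st[j,4],q.min(0).round(3),q.max(0).round(3),np.median(q,0).round(3))
    # height of things in work area
    for lo,hi in((.028,.033),(.0335,.0375),(.038,.042),(.075,.085)):
        m=((P[...,2]>lo)&(P[...,2]<hi)&(d>0)).astype(np.uint8); k,l,st,c=cv2.connectedComponentsWithStats(m)
        for j in range(1,k):
            if st[j,4]>12: q=P[l==j]; print(n,lo,c[j].round(0),st[j,4],q.mean(0).round(3))
E
```

```text
scene red [38.7 50.6] 298 [ 0.297 -1.349 -0.283] [ 0.696 -1.312 -0.263] [ 0.511 -1.329 -0.274]
scene red [156.8  55.9] 17 [ 0.36  -0.582  0.063] [ 0.374 -0.571  0.076] [ 0.368 -0.576  0.071]
scene red [196.6  75.7] 91 [ 0.295 -0.503  0.017] [ 0.319 -0.413  0.031] [ 0.308 -0.459  0.025]
scene red [168.4 135. ] 523 [ 0.469 -0.386 -0.003] [ 0.586 -0.272  0.055] [ 0.522 -0.344  0.004]
scene brass [42.5 41.9] 440 [ 0.226 -1.45  -0.294] [ 0.677 -1.346 -0.246] [ 0.432 -1.377 -0.284]
scene brass [ 33.5 154.4] 1059 [ 0.748 -0.627  0.004] [ 0.928 -0.431  0.079] [ 0.856 -0.532  0.045]
scene brass [431.6 223.3] 58 [0.245 0.369 0.053] [0.268 0.395 0.074] [0.26  0.384 0.063]
scene brass [386.5 261.1] 1361 [ 0.313  0.304 -0.003] [0.471 0.417 0.054] [0.397 0.358 0.007]
scene brass [262.6 238.3] 79 [0.559 0.089 0.01 ] [0.584 0.113 0.026] [0.572 0.102 0.021]
scene brass [364.1 276.3] 16 [0.464 0.336 0.003] [0.467 0.356 0.018] [0.466 0.345 0.009]
scene 0.028 [49. 87.] 26 [ 0.677 -0.745  0.031]
scene 0.028 [139.  83.] 14 [ 0.464 -0.557  0.031]
scene 0.028 [72. 92.] 475 [ 0.636 -0.677  0.031]
scene 0.028
[... 10946 characters left out ...]
1 0.618 0.08 ]
side 0.075 [119. 114.] 22 [0.246 0.368 0.08 ]
side 0.075 [258. 197.] 46 [ 0.514 -0.035  0.081]
side 0.075 [348. 197.] 23 [ 0.715 -0.094  0.076]
side 0.075 [220. 204.] 52 [ 0.424 -0.029  0.081]
side 0.075 [241. 208.] 104 [ 0.468 -0.052  0.081]
side 0.075 [263. 210.] 48 [ 0.511 -0.075  0.081]
side 0.075 [333. 211.] 28 [ 0.664 -0.123  0.076]
side 0.075 [223. 218.] 46 [ 0.421 -0.069  0.081]
side 0.075 [ 33. 259.] 197 [ 0.026 -0.053  0.08 ]
side 0.075 [195. 255.] 60 [ 0.341 -0.145  0.082]
side 0.075 [214. 255.] 59 [ 0.378 -0.158  0.081]
side 0.075 [203. 274.] 120 [ 0.344 -0.194  0.082]
side 0.075 [190. 294.] 68 [ 0.311 -0.229  0.082]
side 0.075 [210. 294.] 65 [ 0.348 -0.242  0.082]
```

View pics/crop.png

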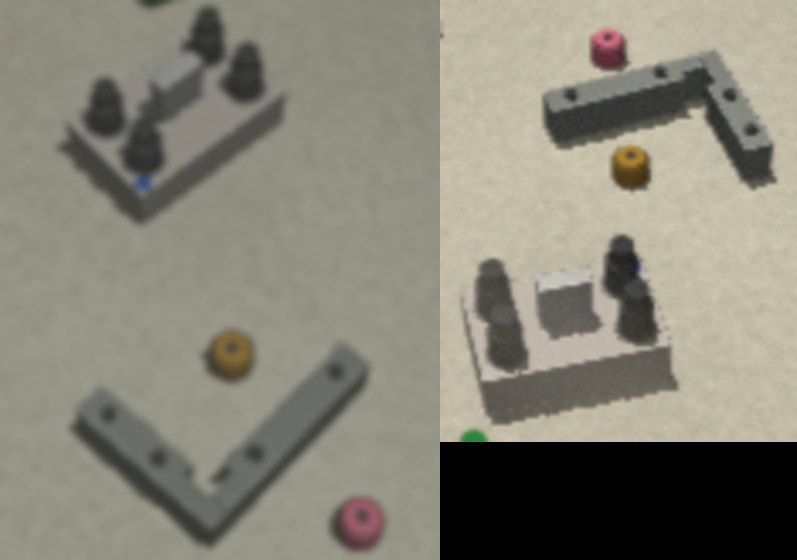

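Third picture: the brass plug at crop (232,355) and the white carrier with its blue dot at (143,183), facing the corner, are confirmed. Now the precise poses.

```bash
python3 - <<'E'
from h import *
f=np.load('f0.npz')
S=cloud("side",f['db']); C=cloud("scene",f['da'])
def box(P,x0,x1,y0,y1,z0,z1):
    return P[(P[...,0]>x0)&(P[...,0]<x1)&(P[...,1]>y0)&(P[...,1]<y1)&(P[...,2]>z0)&(P[...,2]<z1)]
# stop faces from side view
q=box(S,.48,.70,.05,.19,.008,.031)
plug=np.linalg.norm(q[:,:2]-[.566,.096],axis=1)<.022
q=q[~plug]; q=q[(q[:,1]<.2)]
n=np.array([np.cos(np.radians(-14)),np.sin(np.radians(-14))])
u=q[:,:2]@n; v=q[:,:2]@[-n[1],n[0]]
print('range',u.min(),u.max(),v.min(),v.max())
def line(p):
    for _ in range(4):
        vx,vy,x,y=cv2.fitLine(p[:,:2].astype(np.float32),cv2.DIST_HUBER,0,.001,.001).ravel()
        r=(p[:,:2]-[x,y])@[-vy,vx]; p=p[abs(r)<.004]
    return np.array([vx,vy,x,y]),len(p),r.std()
for nm,P in(("side",S),("scene",C)):
    t=box(P,.48,.72,.05,.21,.0345,.0375); uu=t[:,:2]@n; vv=t[:,:2]@[-n[1],n[0]]
    print(nm,'top u',np.percentile(uu,[0,2,98,100]).round(4),'v',np.percentile(vv,[0,2,98,100]).round(4))
    vmax=np.percentile(vv,99); umax=np.percentile(uu,99)
    a=t[(vv>vmax-.028)&(uu<umax-.04)]; b=t[(uu>umax-.028)&(vv<vmax-.04)]
    for k,l in(('sidebar top axis',a),('endbar top axis',b)):
        L=line(l) if 0 else cv2.fitLine(l[:,:2].astype(np.float32),cv2.DIST_L2,0,.01,.01).ravel()
        print(k,len(l),np.degrees(np.arctan2(L[1],L[0])),L[2:],'u/v mean',(l[:,:2]@n).mean(),(l[:,:2]@[-n[1],n[0]]).mean())
a=q[(u<u.max()-.05)&(v>np.percentile(v,30))]; L,k,s=line(a); print('side face',np.degrees(np.arctan2(L[1],L[0])),L[2:],k,s)
b=q[(v<np.percentile(v,99)-.03)&(u>u.max()-.035)]; L,k,s=line(b); print('end face',np.degrees(np.arctan2(L[1],L[0])),L[2:],k,s)
for nm,P in(("side",S),("scene",C)):
    t=box(P,.54,.60,.06,.13,.019,.026); print(nm,'plugtop',t.mean(0),t.min(0),t.max(0),len(t))
    r=box(P,.44,.61,.0-.41,-.25,.046,.054); print(nm,'binrim',r.min(0),r.max(0),cv2.minAreaRect(r[:,:2].astype(np.float32)))
    for c in((.4245,-.029),(.5155,-.035),(.513,-.0745),(.4225,-.0685),(.47,-.051),(.666,-.1225),(.716,-.096)):
        t=box(P,c[0]-.017,c[0]+.017,c[1]-.017,c[1]+.017,.072,.086); print(len(t),t[:,:2].mean(0).round(4) if len(t) else '')
E
```

```text
range 0.46086552916134405 0.6344323734441181 0.21721723658417383 0.31678439413442333
side top u [0.4614 0.4666 0.6275 0.6332] v [0.2194 0.2246 0.3267 0.3317]
sidebar top axis 90 -2.436426 [0.6098823  0.16797416] u/v mean 0.5511295526439429 0.31052848202013544
endbar top axis 89 88.90724 [0.6574922  0.09202023] u/v mean 0.6157001644453829 0.24834859513743024
scene top u [0.4658 0.4736 0.631  0.6375] v [0.22   0.2279 0.3286 0.3333]
sidebar top axis 111 -2.217358 [0.6167596  0.16830906] u/v mean 0.5577215769108766 0.312517223053655
endbar top axis 106 87.27767 [0.6617947  0.09445704] u/v mean 0.6192853608482942 0.2517538913037778
side face 2.5400198 [0.58318263 0.15169613] 216 0.00136783788799935
end face -79.776955 [0.64604515 0.09323219] 43 0.0014654789457548526
side plugtop [0.56558816 0.0955265  0.0220549 ] [0.55367428 0.08362784 0.0191106 ] [0.57879521 0.10957188 0.02549922] 62
side binrim [ 0.45505933 -0.39142801  0.04600348] [ 0.59264326 -0.27013523  0.05384044] ((0.5234218835830688, -0.33078905940055847), (0.12217170745134354, 0.10069222003221512), 12.090479850769043)
58 [ 0.4238 -0.0297]
55 [ 0.5134 -0.036 ]
55 [ 0.511  -0.0757]
57 [ 0.421  -0.0696]
107 [ 0.4695 -0.0531]
42 [ 0.6635 -0.1236]
39 [ 0.7148 -0.0938]
scene plugtop [0.56963783 0.09850367 0.02178743] [0.55713411 0.08576856 0.01912355] [0.58416278 0.1121727  0.02572757] 71
scene binrim [ 0.45817842 -0.39326337  0.04603965] [ 0.59543672 -0.26950678  0.05390706] ((0.5271669030189514, -0.3307958245277405), (0.12209954112768173, 0.1022128164768219), 11.825126647949219)
38 [ 0.4285 -0.0279]
41 [ 0.5186 -0.033 ]
38 [ 0.5158 -0.0733]
38 [ 0.4262 -0.0663]
74 [ 0.4701 -0.0495]
35 [ 0.6679 -0.1232]
36 [ 0.7195 -0.0927]
```

```bash
python3 - <<'E'
from h import *
f=np.load('f0.npz')
S=cloud("side",f['db']); C=cloud("scene",f['da'])
for nm,P in(("side",S),("scene",C)):
    m=(P[...,0]>.46)&(P[...,0]<.72)&(P[...,1]>.03)&(P[...,1]<.22)&(P[...,2]>.0345)&(P[...,2]<.0375)
    t=P[m][:,:2]; th=np.radians(-1.)
    for _ in range(4):
        n=np.array([np.cos(th),np.sin(th)]);w=np.array([-n[1],n[0]])
        u,v=t@n,t@w; U,W=np.percentile(u,99),np.percentile(v,99)
        a=t[(v>W-.03)&(u<U-.045)]; b=t[(u>U-.03)&(v<W-.045)]
        la=cv2.fitLine(a.astype(np.float32),cv2.DIST_L2,0,.01,.01).ravel(); lb=cv2.fitLine(b.astype(np.float32),cv2.DIST_L2,0,.01,.01).ravel()
        A=np.arctan(la[1]/la[0]); B=np.arctan2(lb[1],lb[0]); B=(B%np.pi)-np.pi/2
        th=(A*len(a)*2+B*len(b))/(2*len(a)+len(b))
    va,ub=(a@w),(b@n)
    # bar mid-lines -> faces 12 mm inside
    o=n*(( np.percentile(ub,2)+np.percentile(ub,98))/2-.012)+w*((np.percentile(va,2)+np.percentile(va,98))/2-.012)
    print(nm,np.degrees([A,B,th]),len(a),len(b),'origin',o,'widths',np.ptp(va),np.ptp(ub),'ext u,v',np.percentile(u,[1,99])-o@n,np.percentile(v,[1,99])-o@w)
E
```

```text
side [1.4988493 5.3074665 2.4132729] 163 103 origin [0.64230504 0.15268106] widths 0.029818442205822526 0.024333869311810363 ext u,v [-0.12317446  0.02402938] [-0.08860012  0.0247712 ]
scene [1.7927371 3.061393  2.0772521] 211 122 origin [0.6468255  0.15244942] widths 0.02415736828521961 0.024530606483413875 ext u,v [-0.1221877   0.02345946] [-0.0868827   0.02417933]
```

>>> servo_tool(plan="0 0 0 0 0 -0.14;0 0 0 0 0 -0.14;0 0 0 0 0 -0.139;-0.026 -0.041 0 0 0 0;-0.026 -0.041 0 0 0 0;-0.026 -0.041 0 0 0 0;-0.026 -0.041 0 0 0 0;-0.026 -0.041 0 0 0 0;-0.026 -0.041 0 0 0 0;-0.026 -0.041 0 0 0 0;-0.026 -0.041 0 0 0 0;-0.026 -0.041 0 0 0 0", fingers=0.35, squeeze=40)

```text
clock: 1.3
position: [0.4815, 0.2171, 0.2392]
tcp_rot: [-180.0, -0.0, -178.0]
ft_force: [0.8, 0.3, 0.7]
finger_gap: 0.649
```

>>> servo_tool(plan="-0.026 -0.04 0 0 0 0;-0.026 -0.04 0 0 0 0;-0.024 -0.035 0 0 0 0;0 0 0 0 0 0;0 0 0 0 0 0")

```text
clock: 1.8
position: [0.5608, 0.1058, 0.2388]
tcp_rot: [180.0, -0.1, -178.1]
ft_force: [-0.3, 0.5, -0.8]
finger_gap: 0.651
```

```bash
cat >> h.py <<'E'
from scipy.spatial.transform import Rotation as Ro
def wristcloud(tag=None):
    s=state(); i,d=grab_frame("wrist"); c=get_calibration("wrist"); K=np.array(c["intrinsics"]); T=np.array(c["tool_from_camera"])
    v,u=np.mgrid[:384,:512]; p=np.stack([u,v,np.ones_like(u)],-1)@np.linalg.inv(K).T*d[...,None]
    p=p@T[:3,:3].T+T[:3,3]; R=Ro.from_euler('xyz',s["tcp_rot"],degrees=True).as_matrix()
    P=p@R.T+s["position"]; P[d<=0]=np.nan
    if tag: save(tag,i)
    return s,i,P
E
python3 - <<'E'
from h import *
s,i,P=wristcloud('w1'); print(s['position'],s['tcp_rot'],s['ft_force'])
np.savez('w1',i=i,P=P)
hsv=cv2.cvtColor(i,cv2.COLOR_RGB2HSV); m=cv2.inRange(hsv,(14,100,60),(26,255,255))>0
q=P[m&(P[...,2]>.017)&(P[...,2]<.028)]; print('plug top',len(q),q.mean(0),q.min(0),q.max(0))
E
```

```text
[0.56081625 0.10577318 0.23876309] [ 1.79996768e+02 -6.83856296e-02 -1.78118047e+02] [-0.29729332  0.50008456 -0.77787084]
plug top 531 [0.55411507 0.11607446 0.02104765] [0.39413496 0.08582002 0.01704442] [0.57853943 0.34278497 0.02422824]
```

View pics/w1.png

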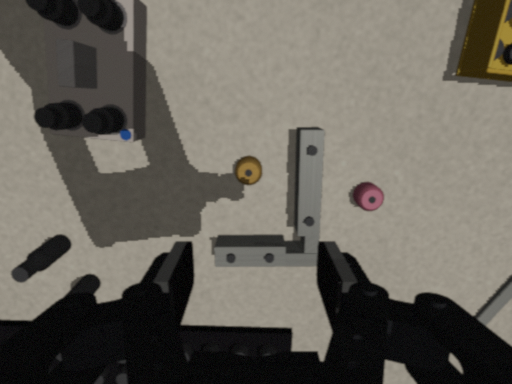

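Picture 4 (wrist): the plug is at (249,170), the corner vertex near (308,243) and the carrier's blue dot at (125,134). I'll refine the plug and corner from this view.

```bash
python3 - <<'E'
from h import *
f=np.load('w1.npz'); P,i=f['P'],f['i']
q=P[150:192,228:272]; q=q[(q[...,2]>.012)]; print('plug',len(q),np.nanmedian(q,0),cv2.minEnclosingCircle(q[:,:2].astype(np.float32)))
def fit(t,th):
    for _ in range(5):
        n=np.array([np.cos(th),np.sin(th)]);w=np.array([-n[1],n[0]])
        u,v=t@n,t@w; U,W=np.percentile(u,99.5),np.percentile(v,99.5)
        a=t[(v>W-.028)&(u<U-.045)]; b=t[(u>U-.028)&(v<W-.045)]
        # edges by bins
        la=cv2.fitLine(a.astype(np.float32),cv2.DIST_L2,0,.01,.01).ravel(); lb=cv2.fitLine(b.astype(np.float32),cv2.DIST_L2,0,.01,.01).ravel()
        A=np.arctan(la[1]/la[0]); B=(np.arctan2(lb[1],lb[0])%np.pi)-np.pi/2
        th=(2*A+B)/3
    va,ub=a@w,b@n
    o=n*(np.percentile(ub,[1,99]).mean()-.012)+w*(np.percentile(va,[1,99]).mean()-.012)
    print('corner deg',np.degrees([A,B,th]),'o',o,np.ptp(va),np.ptp(ub),len(a),len(b))
sub=P[120:275,205:330]; m=(sub[...,2]>.030)&(sub[...,2]<.041); print(np.nanmedian(sub[m],0)); fit(sub[m][:,:2],.035)
m=(P[...,2]>.037)&(P[...,2]<.043)&(np.mgrid[:384,:512][0]<150)&(np.mgrid[:384,:512][1]<160)
print('carrier top rect',cv2.minAreaRect(P[m][:,:2].astype(np.float32)))
hsv=cv2.cvtColor(i,cv2.COLOR_RGB2HSV); b=cv2.inRange(hsv,(105,150,60),(130,255,255))>0; b[:110]=0;b[150:]=0;b[:,:100]=0;b[:,150:]=0; print('dot',P[b].mean(0))
E
```

```text
plug 612 [0.56446445 0.0996917  0.02159438] ((0.5658428072929382, 0.09958338737487793), 0.015050658956170082)
[0.62267465 0.15711441 0.03610365]
corner deg [2.247056 2.049207 2.181106] o [0.64285158 0.15417229] 0.02428877561800108 0.024868990116288292 2368 1367
carrier top rect ((0.47005054354667664, -0.04973744601011276), (0.08141389489173889, 0.12601324915885925), 85.90917205810547)
dot [ 0.52777531 -0.02034605  0.04102852]
```

>>> servo_tool(plan="-0.0053 -0.0062 0.02 0 0 0;0 0 0.04 0 0 0;0 0 0.045 0 0 0;0 0 0.045 0 0 0;0 0 0.035 0 0 0;0 0 0.022 0 0 0;0 0 0.012 0 0 0;0 0 0.008 0 0 0;0 0 0 0 0 0;0 0 0 0 0 0")

```text
clock: 2.85
position: [0.567, 0.1011, 0.0133]
tcp_rot: [180.0, 0.1, -178.0]
ft_force: [-0.5, 0.3, 0.6]
finger_gap: 0.655
```

>>> servo_tool(plan="0 0 0 0 0 0;0 0 0 0 0 0;0 0 0 0 0 0;0 0 0 0 0 0;0 0 0 0 0 0;0 0 0 0 0 0;0 0 0 0 0 0", fingers=1)

```text
clock: 3.55
position: [0.5671, 0.1008, 0.0137]
tcp_rot: [180.0, 0.1, -178.0]
ft_force: [-1.2, 0.4, 6.6]
finger_gap: 0.327
```

>>> servo_tool(plan="0 0 -0.03 0 0 0;0 0 -0.045 0 0 0;0 0 -0.045 0 0 0;0 0 -0.045 0 0 0;0.005 -0.04 -0.01 0 0 0;0.006 -0.044 0 0 0 0;0.006 -0.044 0 0 0 0;0.006 -0.044 0 0 0 0;0.006 -0.044 0 0 0 0;0.006 -0.044 0 0 0 0;0.006 -0.044 0 0 0 0;0.006 -0.044 0 0 0 0")

```text
clock: 4.75
position: [0.5311, -0.2506, 0.188]
tcp_rot: [-180.0, 0.0, -178.0]
ft_force: [0.8, -1.0, -1.3]
finger_gap: 0.33
```

>>> servo_tool(plan="0.006 -0.044 0 0 0 0;0.004 -0.038 0 0 0 0;0 0 0 0 0 0;0 0 0 0 0 0")

```text
clock: 5.15
position: [0.524, -0.3317, 0.1875]
tcp_rot: [180.0, 0.0, -178.1]
ft_force: [0.1, 1.0, -0.1]
finger_gap: 0.329
```

>>> servo_tool(plan="0 0 0.035 0 0 0;0 0 0.045 0 0 0;0 0 0.04 0 0 0;0 0 0.025 0 0 0;0 0 0.012 0 0 0;0 0 0 0 0 0;0 0 0 0 0 0")

```text
clock: 5.85
position: [0.5254, -0.3308, 0.0315]
tcp_rot: [-180.0, 0.1, -177.9]
ft_force: [1.0, 0.3, -0.0]
finger_gap: 0.328
```

>>> servo_tool(plan="0 0 0 0 0 0;0 0 0 0 0 0;0 0 0 0 0 0;0 0 0 0 0 0;0 0 0 0 0 0;0 0 -0.03 0 0 0;0 0 -0.045 0 0 0;0 0 -0.045 0 0 0;0 0 -0.045 0 0 0;0 0 0 0 0 0;0 0 0 0 0 0", fingers=0.45)

```text
clock: 6.95
position: [0.525, -0.3314, 0.1967]
tcp_rot: [-179.9, 0.1, -178.0]
ft_force: [0.3, -0.2, 0.3]
finger_gap: 0.548
```

```bash
python3 - <<'E'
from h import *
a,da=grab_frame("scene"); b,db=grab_frame("side")
for n,i,d in(("scene",a,da),("side",b,db)):
    P=cloud(n,d); m=cv2.inRange(cv2.cvtColor(i,cv2.COLOR_RGB2HSV),(12,90,50),(27,255,255))>0
    q=P[m&(abs(P[...,0]-.525)<.07)&(abs(P[...,1]+.33)<.07)&(d>0)]; print(n,len(q),q.mean(0) if len(q) else '')
s,i,P=wristcloud()
save('bin',np.hstack([a[100:170,130:210].repeat(4,0).repeat(4,1),b[280:350,260:360].repeat(4,0).repeat(4,1)]))
E
```

```text
scene 94 [ 0.52951154 -0.32963245  0.02064784]
side 194 [ 0.52264744 -0.33572621  0.02259595]
```

View pics/bin.png

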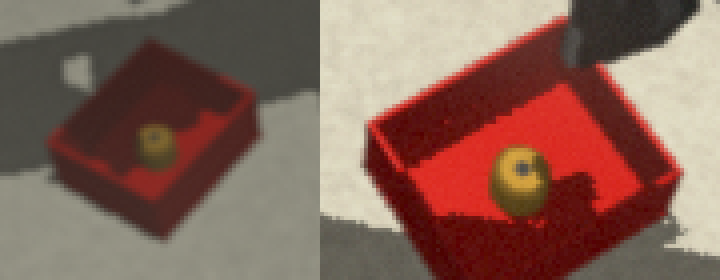

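Picture 5: the plug stands upright, released, in the middle of the red bin. Next is the carrier.

>>> servo_tool(plan="0.006 0.037 0 0 0 0;0.0065 0.041 0 0 0 0;0.0065 0.041 0 0 0 0;0.0065 0.041 0 0 0 0;0.0065 0.041 0 0 0 0;0.0065 0.041 0 0 0 0;0.0065 0.041 0 0 0 0;0 0 0 0 0 0.106;0 0 0 0 0 0;0 0 0 0 0 0", fingers=0.3)

```text
clock: 8.1
position: [0.4693, -0.0499, 0.1945]
tcp_rot: [180.0, -0.1, 176.1]
ft_force: [1.1, -1.0, -0.4]
finger_gap: 0.698
```

>>> servo_tool(plan="0 0 0.025 0 0 0;0 0 0.04 0 0 0;0 0 0.035 0 0 0;0 0 0.02 0 0 0;0 0 0.01 0 0 0;0 0 0.005 0 0 0;0 0 0 0 0 0;0 0 0 0 0 0")

```text
clock: 8.9
position: [0.4703, -0.05, 0.0611]
tcp_rot: [-180.0, 0.1, 175.9]
ft_force: [0.5, 0.2, 0.6]
finger_gap: 0.704
```

>>> servo_tool(plan="0 0 0 0 0 0;0 0 0 0 0 0;0 0 0 0 0 0;0 0 0 0 0 0;0 0 0 0 0 0;0 0 0 0 0 0;0 0 0 0 0 0;0 0 0 0 0 0", fingers=1, squeeze=80)

```text
clock: 9.7
position: [0.4699, -0.0498, 0.0609]
tcp_rot: [-180.0, 0.0, 176.0]
ft_force: [-1.3, -0.6, 6.2]
finger_gap: 0.152
```

>>> servo_tool(plan="-0.0108 0.019 0 0 0 0;-0.0108 0.019 0 0 0 0;-0.0108 0.019 0 0 0 0;-0.0108 0.019 0 0 0 0;-0.0108 0.019 0 0 0 -0.054;-0.0108 0.019 0 0 0 -0.054;-0.0108 0.019 0 0 0 0;-0.0108 0.019 0 0 0 0;0 0 0 0 0 0;0 0 0 0 0 0;0 0 0 0 0 0")

```text
clock: 10.8
position: [0.5621, 0.0987, 0.0609]
tcp_rot: [180.0, 0.1, -177.9]
ft_force: [2.0, 3.6, 4.5]
finger_gap: 0.15
```

```bash
python3 - <<'E'
from h import *
s,i,P=wristcloud('w2'); print(s['position'],s['tcp_rot'],s['ft_force'],s['torque'])
b,db=grab_frame("side"); a,da=grab_frame("scene")
np.savez('f2',a=a,da=da,b=b,db=db,w=i,P=P)
save('v2',np.hstack([a[190:310,200:320].repeat(3,0).repeat(3,1),b[110:230,210:330].repeat(3,0).repeat(3,1)]))
S=cloud("side",db)
m=(S[...,2]>.038)&(S[...,2]<.0425)&(abs(S[...,0]-.567)<.09)&(abs(S[...,1]-.09)<.08); print(m.sum(),cv2.minAreaRect(S[m][:,:2].astype(np.float32)))
E
```

```text
[0.56208778 0.09870738 0.06090891] [ 1.79967349e+02  1.12408362e-01 -1.77877450e+02] [1.95627476 3.64643153 4.52340431] [ 0.5485826  -0.29112878 -0.00536761]
538 ((0.5756770372390747, 0.11283580213785172), (0.1630525439977646, 0.11385851353406906), 1.0562454462051392)
```

View pics/v2.png

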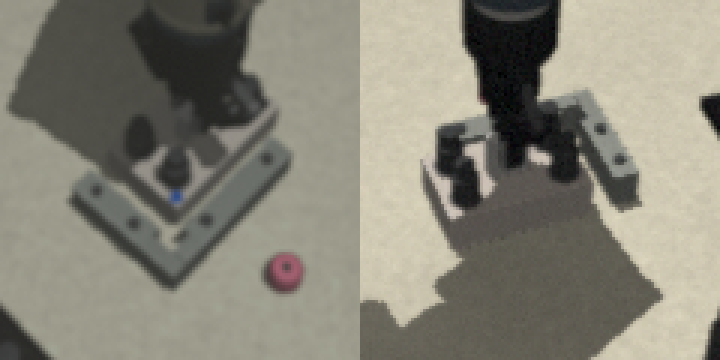

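Picture 6: the carrier sits about 15 mm short of both stops and nearly parallel, with its dot toward the vertex. Now I'll approach the side stop slowly.

>>> servo_tool(plan="0 0.003 0 0 0 0;0 0.003 0 0 0 0;0 0.002 0 0 0 0;0 0.002 0 0 0 0;0 0 0 0 0 0;0 0 0 0 0 0")

```text
clock: 11.55
position: [0.561, 0.1072, 0.061]
tcp_rot: [-180.0, 0.0, -177.9]
ft_force: [0.6, -4.2, 7.8]
finger_gap: 0.147
```

>>> servo_tool(plan="-0.003 0 0 0 0 0;-0.003 0 0 0 0 0;-0.003 0 0 0 0 0;-0.003 0 0 0 0 0;-0.002 0 0 0 0 0;0 0 0 0 0 0;0 0 0 0 0 0")

```text
clock: 12.25
position: [0.5733, 0.108, 0.0609]
tcp_rot: [-180.0, -0.2, -177.9]
ft_force: [-5.9, -0.7, 13.2]
finger_gap: 0.15
```

>>> servo_tool(plan="0 0.001 -0.0005 0 0 0;0 0.001 0 0 0 0;0 0.001 0 0 0 0;0 0 0 0 0 0;0 0 0 0 0 0")

```text
clock: 12.75
position: [0.5742, 0.1109, 0.0609]
tcp_rot: [-180.0, -0.1, -177.9]
ft_force: [-1.0, -2.9, 6.7]
finger_gap: 0.151
```

>>> servo_tool(plan="-0.001 0 0 0 0 0;-0.001 0 0 0 0 0;-0.001 0 0 0 0 0;0 0 0 0 0 0;0 0 0 0 0 0")

```text
clock: 13.25
position: [0.5761, 0.1111, 0.0609]
tcp_rot: [-179.9, -0.2, -177.9]
ft_force: [-5.4, -2.4, 10.4]
finger_gap: 0.151
```

>>> servo_tool(plan="0 0.001 0 0 0 0;0 0.001 0 0 0 0;0 0 0 0 0 0;0 0 0 0 0 0")

```text
clock: 13.65
position: [0.5762, 0.1113, 0.061]
tcp_rot: [-179.8, -0.2, -177.8]
ft_force: [-4.3, -13.2, 10.5]
finger_gap: 0.15
```

>>> servo_tool(plan="-0.001 0 0 0 0 0;-0.001 0 0 0 0 0;-0.001 0 0 0 0 0;0 0 0 0 0 0;0 0 0 0 0 0")

```text
clock: 14.15
position: [0.5768, 0.1113, 0.061]
tcp_rot: [-179.8, -0.5, -177.9]
ft_force: [-13.2, -12.6, 19.7]
finger_gap: 0.152
```

>>> servo_tool(plan="-0.0007 0.0007 -0.0005 0 0 0;-0.0007 0.0007 -0.0005 0 0 0;0 0 0 0 0 0;0 0 0 0 0 0;0 0 0 0 0 0")

```text
clock: 14.65
position: [0.577, 0.1114, 0.0613]
tcp_rot: [-179.7, -0.6, -177.8]
ft_force: [-13.8, -17.9, 16.9]
finger_gap: 0.149
```

```bash
python3 - <<'E'
from h import *
s=state(); print(s['position'],s['tcp_rot'],s['ft_force'],s['torque'])
b,db=grab_frame("side"); a,da=grab_frame("scene")
A=cv2.resize(a[200:300,215:305],None,fx=5,fy=5,interpolation=cv2.INTER_CUBIC);B=cv2.resize(b[120:220,220:290],None,fx=5,fy=5,interpolation=cv2.INTER_CUBIC)
save('v3',np.hstack([A,B]))
C=cloud("scene",da)
# blue dot & carrier tops, compared with the corner in the same view
m=cv2.inRange(cv2.cvtColor(a,cv2.COLOR_RGB2HSV),(105,130,60),(130,255,255))>0; m[:200]=0;m[300:]=0;m[:,:200]=0;m[:,310:]=0
print('dot',C[m].mean(0),m.sum())
o=np.array([.6468,.1524]); th=np.radians(2.15); n=np.array([np.cos(th),np.sin(th)]);w=np.array([-n[1],n[0]])
q=C.reshape(-1,3); u=(q[:,:2]-o)@n; v=(q[:,:2]-o)@w
k=(u>-.15)&(u<.03)&(v>-.12)&(v<.03)
top=k&(q[:,2]>.0384)&(q[:,2]<.043); bar=k&(q[:,2]>.033)&(q[:,2]<.0375)
print('carrier top u,v 98%',np.percentile(u[top],[90,98]),np.percentile(v[top],[90,98]))
print('dot uv',(C[m].mean(0)[:2]-o)@n,(C[m].mean(0)[:2]-o)@w)
E
```

```text
[0.57701478 0.11142869 0.06129234] [-179.70289464   -0.62075153 -177.82537245] [-13.81270845 -17.93923141  16.89806164] [-2.83659347  1.62234746  0.16721874]
dot [0.63435191 0.14468497 0.04215271] 5
carrier top u,v 98% [-0.00617124  0.0147548 ] [0.00051867 0.01841757]
dot uv -0.01272875886614388 -0.007242597216275656
```

View pics/v3.png

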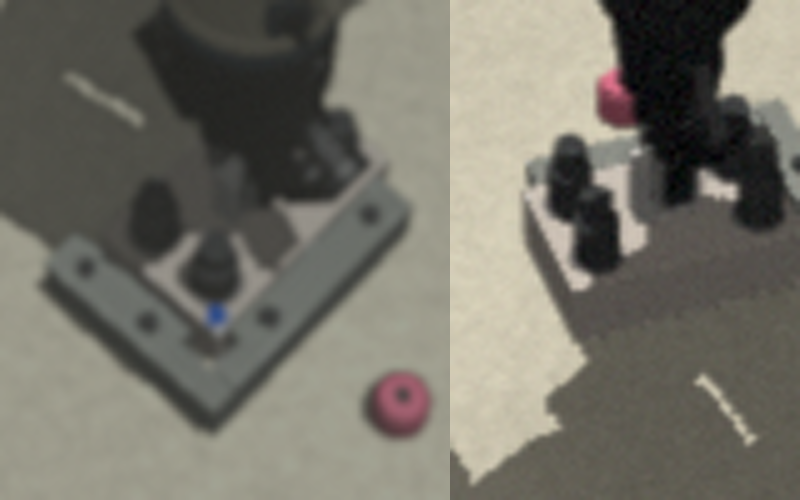

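Picture 7: the carrier looks seated, with its dot at the vertex (217,315). However, the TCP x is about 2–4 mm short of my prediction, so I'll check the sleeves against the bars within each view.

```bash
python3 - <<'E'
from h import *
O={"scene":np.array([.6468,.1524]),"side":np.array([.6423,.1527])}
th=np.radians(2.15); n=np.array([np.cos(th),np.sin(th)]);w=np.array([-n[1],n[0]])
cA={"scene":(np.array([.4723,-.0501]),[(.4285,-.0279),(.5186,-.033),(.5158,-.0733),(.4262,-.0663)]),"side":(np.array([.4673,-.0528]),[(.4238,-.0297),(.5134,-.036),(.511,-.0757),(.421,-.0696)])}
for nm in O:
    i,d=grab_frame(nm); P=cloud(nm,d); q=P.reshape(-1,3)
    uv=np.c_[(q[:,:2]-O[nm])@n,(q[:,:2]-O[nm])@w]
    pts=[]
    for e in((-110,-20),(-20,-20),(-20,-60),(-110,-60)):
        c=np.array(e)/1e3
        k=(abs(uv-c)<.017).all(1)&(q[:,2]>.072)&(q[:,2]<.086)
        print(nm,e,k.sum(),(uv[k].mean(0)*1e3).round(1) if k.any() else '', 'z',q[k,2].mean().round(4) if k.any() else '')
s=state(); print(s['ft_force'],s['position'],s['clock'])
E
```

```text
scene (-110, -20) 36 [-115.3  -18.2] z 0.0811
scene (-20, -20) 47 [-24.2 -18.5] z 0.0807
scene (-20, -60) 48 [-23.4 -58.5] z 0.081
scene (-110, -60) 0  z 
side (-110, -20) 43 [-115.2  -21.6] z 0.0804
side (-20, -20) 23 [-21.9 -19.9] z 0.0821
side (-20, -60) 45 [-25.  -61.4] z 0.0797
side (-110, -60) 44 [-114.3  -61.5] z 0.0806
[-13.69708828 -19.03781497  16.6449659 ] [0.57701322 0.11144464 0.06129526] 14.85
```

The sleeves read about 4–5 mm short in x in both views, so the x force is friction or wedging. I'll ease off y, lighten z and push x.

>>> servo_tool(plan="0 -0.002 -0.001 0 0 0;0 -0.002 -0.001 0 0 0;0 0 0 0 0 0;0 0 0 0 0 0;0 0 0 0 0 0")

```text
clock: 15.35
position: [0.5818, 0.1115, 0.0633]
tcp_rot: [-179.9, -0.1, -177.8]
ft_force: [-0.3, -4.4, -5.2]
finger_gap: 0.15
```

>>> servo_tool(plan="-0.001 0 0 0 0 0;-0.001 0 0 0 0 0;0 0 0 0 0 0;0 0 0 0 0 0")

```text
clock: 15.75
position: [0.5821, 0.1115, 0.0631]
tcp_rot: [-179.9, -0.3, -177.8]
ft_force: [-5.8, -4.9, -2.0]
finger_gap: 0.15
```

>>> servo_tool(plan="0 0 0.001 0 0 0;0 0 0.001 0 0 0;0 0 0 0 0 0;0 0 0 0 0 0;0 0 0 0 0 0")

```text
clock: 16.25
position: [0.582, 0.1115, 0.0613]
tcp_rot: [-179.9, -0.3, -177.8]
ft_force: [-7.2, -5.8, 0.1]
finger_gap: 0.148
```

>>> servo_tool(plan="-0.001 0.001 0 0 0 0;-0.001 0.001 0 0 0 0;0 0.001 0 0 0 0;0 0 0 0 0 0;0 0 0 0 0 0")

```text
clock: 16.75
position: [0.582, 0.1117, 0.0613]
tcp_rot: [-179.7, -0.5, -177.8]
ft_force: [-12.9, -21.1, 9.1]
finger_gap: 0.148
```

>>> servo_tool(plan="-0.001 0 0 0 0 0;-0.0015 0 0 0 0 0;0 0 0 0 0 0;0 0 0 0 0 0;0 0 0 0 0 0;0 0 0 0 0 0")

```text
clock: 17.35
position: [0.582, 0.1117, 0.0614]
tcp_rot: [-179.7, -0.8, -177.8]
ft_force: [-21.2, -20.5, 16.6]
finger_gap: 0.151
```

```bash
python3 - <<'E'
from h import *
O={"scene":np.array([.6468,.1524]),"side":np.array([.6423,.1527])}
th=np.radians(2.15); n=np.array([np.cos(th),np.sin(th)]);w=np.array([-n[1],n[0]])
for nm in O:
    i,d=grab_frame(nm); P=cloud(nm,d); q=P.reshape(-1,3)
    uv=np.c_[(q[:,:2]-O[nm])@n,(q[:,:2]-O[nm])@w]
    for e in((-110,-20),(-20,-20),(-20,-60),(-110,-60)):
        k=(abs(uv-np.array(e)/1e3)<.017).all(1)&(q[:,2]>.072)&(q[:,2]<.086)
        print(nm,e,k.sum(),(uv[k].mean(0)*1e3).round(1) if k.any() else '', 'zmed',np.median(q[k,2]).round(4) if k.any() else '')
    k=(uv[:,0]>-.125)&(uv[:,0]<-.005)&(uv[:,1]>-.075)&(uv[:,1]<-.005)&(q[:,2]>.036)&(q[:,2]<.047); A=np.c_[uv[k],np.ones(k.sum())]; c=np.linalg.lstsq(A,q[k,2],rcond=None)[0]
    print('top plane tilt deg',np.degrees(np.arctan(c[:2])),'z centre',c@[-.065,-.04,1])
    if nm=="scene": save('v4',cv2.resize(i[200:300,215:305],None,fx=5,fy=5,interpolation=cv2.INTER_CUBIC))
s=state(); print(s['ft_force'],s['position'],s['tcp_rot'],s['clock'],s['torque'])
E
```

```text
scene (-110, -20) 37 [-110.   -18.1] zmed 0.0821
scene (-20, -20) 48 [-19.1 -18.7] zmed 0.0814
scene (-20, -60) 46 [-19.4 -58.4] zmed 0.0811
scene (-110, -60) 0  zmed 
top plane tilt deg [0.56599101 0.11232194] z centre 0.040289224286720215
side (-110, -20) 45 [-109.9  -21.9] zmed 0.0812
side (-20, -20) 20 [-17.2 -18.8] zmed 0.0825
side (-20, -60) 43 [-19.7 -60.9] zmed 0.0817
side (-110, -60) 44 [-110.2  -62.1] zmed 0.0816
top plane tilt deg [-0.18996975  0.08009363] z centre 0.04148663852401157
[-22.00576614 -19.90571052  16.44820125] [0.58196959 0.11165799 0.06133084] [-179.71314441   -0.83135443 -177.81368106] 17.45 [-3.1300345   2.77050816  0.14503793]
```

View pics/v4.png

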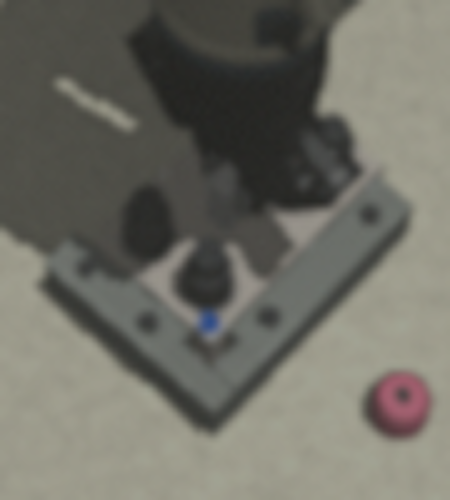

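Picture 8: the dark gap at the end stop is gone and the dot is at the vertex (208,322). The sleeves sit at their nominal offsets. I'll check that it holds steady, then hand in.

>>> servo_tool(plan="0 0 0 0 0 0;0 0 0 0 0 0;0 0 0 0 0 0;0 0 0 0 0 0;0 0 0 0 0 0;0 0 0 0 0 0;0 0 0 0 0 0;0 0 0 0 0 0")

```text
clock: 18.25
position: [0.582, 0.1117, 0.0613]
tcp_rot: [-179.7, -0.8, -177.8]
ft_force: [-21.2, -20.9, 16.0]
finger_gap: 0.147
```

```bash
python3 -c "
from cell import *
s=state();print(s['ft_force'],s['position'],s['finger_gap']);print(job_done())"
```

```text
[-21.20310537 -20.86779062  16.01405423] [0.5819722  0.11165688 0.06133449] 0.1466411423340418
the job is handed in; nothing more can be done
None
```

I put the brass plug in the red bin and brought the white carrier home into the steel corner. I handed the job in at about 18 s with the fin still gripped and pressed against both stops; no verdict was reported.

**Plug:** a picture after release shows it standing upright near the middle of the red bin.

**Carrier position:** in the last views its sleeves sit within about 3 mm of where they should be in the corner, mostly within 2 mm. It is flat to about 0.6° and parallel to the stops as far as I can measure.

**Push:** the wrist force held steady at about 21 N towards each stop.

**Checks that disagreed:**
- **First press:** it read about 14 N in x, but the cameras showed the carrier still 4–5 mm short of the end stop, apparently stuck on friction. I eased off, lightened the downward load and pushed again, which closed the gap.
- **Camera offset:** the scene and side cameras differ by about 4 mm, so I compared the carrier with the corner within each view.
- **Not measured:** the force at each stop was not read directly. The 21 N is at the wrist, before friction loss, which I put at about 5 N.

I did not re-measure the standing sleeves or the loose stop block at the end; the arm passed above or clear of them throughout.

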